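Let the battery lift down off its pawl

TASK

The battery on the crank lift has to come down. Take the grey guard cap with the yellow rib off the winch and set it upright on the bench, throw the red release lever fully towards you, then wind the crank up a little so that the loaded pawl springs free and let the crank turn back slowly, never letting it run, until the platform is fully down; leave the lever thrown and let go of everything. Do not shift the other things on the bench.

Things in the scene. Friction and masses are not known exactly. Their poses are not given: they have to be found in the camera images.
- lift: blue crank lift, fixed, 350x280 mm base. Origin: on the bench under the crank centre; x away from the robot, y left, z up. Front face leans back: outward normal 35 deg off vertical, towards -x. Crank centre at (0,0,0.11) on the face. Face coordinates: u up-slope (0.819,0,0.574), y left, n outward (-0.574,0,0.819). Column from x=0.089, head casting from x=0.03 at z 0.30-0.32 bar a vertical tool.
- guard: loose grey cap, 0.12 kg, 100 (x) x 74 (y) x 72 mm, open below, origin centre of its open underside, z out of its roof. On the roof a yellow rib 50 mm along x, 12 mm thick, 32 mm high (72 to 104 mm above the origin): the place to grip. It starts on the lift's sloping face against an 11 mm ledge, square to the face, over the red lever; lifts off along its z (clear after 75 mm).
- lever_post (a point): point on the red release lever's upright post (14 mm thick, along the face normal n), 45 mm above the face; the post tops out at 64 mm, the lever arm below it at 22 mm. The lever turns about n at u=-0.030, y=0.085 of the face, 45 mm radius to the post. Hidden under the guard at first.
- release (a joint): release lever angle, rad: 0 = hold (post 26 deg up-slope of +y), 0.9 = thrown (26 deg down-slope, towards the robot); grows counter-clockwise seen from the operator. Stays where left (2 to 3 N at the post). In hold it locks the brass pawl in the ratchet, both ways. Thrown, the loaded pawl stays jammed until the crank is wound up some 0.2 rad (0.4 is ample), then springs clear.
- knob_mid (a point): point on the axis of the crank's black free-spinning knob (22 mm diameter, along the face normal n, from 34 to 85 mm above the face); the point is 60 mm above the face, 55 mm from the crank axis. The crank arm below it tops out at 30 mm.
- crank (a joint): crank angle, rad; grows clockwise seen from the operator (a turn about -n), which winds the platform up 14 mm per rad; 0 = platform fully down. At start 4.7 to 5.6, hanging on the pawl. Knob at 0 rad points up-slope; at angle q it lies at 0.055*(cos q along u, -sin q along y). The load pulls back with about 4 to 6 N at the knob; crank let go with the pawl free runs down.
- carriage (a joint): yellow platform with the battery behind the column: height in m above fully down, where it meets a firm stop and the load leaves the crank. Travel ends at 0.13. 50 mm/s is already running away.
- meter: yellow multimeter, 128x70x38 mm, lying on the bench to the right; bystander
- pliers_red: pliers with red grips, 173 mm, lying on the bench to the right; bystander
- jar_blue: white jar with dark blue lid (the one nearer the lift), 68 mm across, 61 mm tall, to the right; bystander
Mind the look-alikes: they are no part of the job. Leave any brown look-alike of the guard alone.

How it is judged (in metres and radians):
On the way, in this order (a step that is already met when the one before it is completed fails the run):
1. the guard cap stands upright on the bench (height (world z) of guard below 0.008 m and angle between guard's own z axis and vertical below 0.15 rad and linear speed of guard below 0.03 m/s), for 0.2 s.
2. the release lever is thrown (value of joint release above 0.7 rad), for 0.2 s.
3. the platform is fully down (value of joint carriage below 0.004 m), for 0.2 s.
At the end, for the whole second after the job is handed in: platform within 4 mm of fully down, release lever beyond 0.7 rad, guard cap standing upright (within 0.15 rad) and still on the bench (value of joint carriage below 0.004 m and value of joint release above 0.7 rad and height (world z) of guard below 0.008 m and angle between guard's own z axis and vertical below 0.15 rad and linear speed of guard below 0.02 m/s); the robot touches nothing.
It fails at once if the platform ran down faster than 50 mm/s (velocity of joint carriage below -0.05 m/s).
It fails at once if the multimeter, pliers or jar was shifted more than 30 mm (distance of any of meter, pliers_red, jar_blue from where it was at the start of the episode above 0.03 m).
It also fails if it takes over 72 s, if anything falls off the work surface, if the arm or the gripper's body presses on something with over 40 N, if the wrist force passes 120 N, or if a joint passes its speed limit or range.

ROBOT

A 6-joint arm with a two-finger parallel gripper is mounted at the origin on a cart in front of the work surface, level with it; the furniture and walls round the work are solid. World frame = base frame: x ahead of the robot, y to its left, z up, the work surface at z = 0. Lengths are in m, angles in degrees, forces in N, time in s.
With the tool pointing down it reaches from about 0.35 to 0.925 m from the base axis. Payload 6.4 kg.
Tool frame: the origin (TCP) lies midway between the tips of the shut fingers; the grasp point (between the pads) lies 19 mm behind it; z points along the fingers, y is the line along which they close (so a half turn about z gives the same grasp; the last joint's range is limited). The gripper opens to 94 mm and grips with 3 to 60 N. Pads are 16 mm wide; open, the fingers measure 119 mm over their backs; the gripper's body (75 mm by 177 mm) begins 78 mm behind the grasp point.
Start: joints at [65.14, 14.043, 89.255, -0, 76.702, -9.975], TCP at [0.167, 0.628, 0.205] pointing down, gripper open.
Joint ranges: [-179.41, 179.41], [-58.25, 129.5], [7.25, 145.43], [-54.29, 234.29], [11.92, 165.04], [-157.13, 157.13]. Speed limits (degrees/s): [147.25, 147.25, 180, 180, 180, 180].

INTERFACE

Orientations are given as a 3x3 rotation matrix whose columns are the frame's x, y, z axes.
In Python, from workcell import readout, eyes, ticket, nets gives the robot as it stands.
- The arm moves only by the tool send_rows, never from a script. Its argument "plan" is a list of rows, each a list of 7 numbers: the turn, a rotation vector about the tool's x, y, z in rad, then the shift along the tool's x, y, z in mm, then the gripper's target within -1 to 1 (shut at 1, half-way at 0, fully open at -1). A call has exactly 5 rows; each row shifts and turns the commanded pose from where the row before left it, along the tool's axes as they then stand; what a row does not reach is not made up. A row lasts 1/8 s, in which the tool goes at most 62.5 mm and 10.7 degrees, less where a joint would pass 70% of its speed; a pose out of reach is approached as far as the arm can. A call is refused whole if a number of a shift passes 62.5 or a number of a turn 0.188, either way. A call with a gripper value outside its range is refused whole. The fingers move at their own pace and stop on an object; "grip_force" is the grip in N (left out, the last holds). Time passes only in rows, so rows that do not move let the fingers close, or fill a call up. It gives the time, the measured TCP pose, the force, the opening and the grip force at its end, in the units of the state.
- readout.observe(): the state, without advancing time (a new reading comes with each control period).
- eyes.grab_frame(name): name is "scene" or "top" or "wrist"; returns a dict with "frame" (400x640x3 uint8, blue, green, red), "z_map" (400x640 float32, m along the optical axis (not along the pixel's ray), 0 where there is no reading), "vfov" (degrees; the focal length in pixels is half the picture's height over the tangent of half this angle, whatever the lens; pixels are square), "cx", "cy" (the principal point, pixels), "pose" (4x4, takes a point from camera to world coordinates). Camera axes: x right, y up, looking along -z (the intrinsics and any distortion apply to the point x, -y, -z); pixel columns grow to the right and rows downward; lengths in m; the calibration is good to about 2 mm. A picture is of the moment at which its call begins.
- ticket.sign_off(): hands the job in; it is judged then, once.
Trained networks look in a picture, given as the dict that the camera call returned (one of the last four; its "shot" number tells which), for a name from the list of things; names that differ only in an ending like _2 or _b are one class to them, and where a whole thing is asked for, a point or a joint stands for the part that bears it (a point fixed in the world has none). Each returns a list of dicts, best first, with "p" (0 to 1); they miss things now and then, are a little off and sometimes report something else, mostly with a low value. They report only what shows in the picture. A call takes as long as a camera call. They do not tell look-alikes from the thing itself.
- nets.outline_of(picture, label): "pixels" (400x640 bool, what is visible of it) and "point" ([column, row] in pixels, amid what is visible of it).
The state is a dict: "t": time; "q": joint angles; "joint_vel": joint speeds; "tau": joint torques, N m; "position": TCP position; "tcp_rot": TCP orientation; "wrist_force": force on the tool from outside, world axes, zero at the start; "wrist_torque": the same for the moment, N m; "width": opening from 0.0 (shut) to 1.0 (fully open); "gripper_force": force on a finger pad.
Only numpy, scipy, OpenCV 4.12 (cv2) and the standard library are available. Lean on these libraries where they do the work, as an engineer would, in place of code of your own. Each camera call takes 0.05 s, during which the arm holds its last target. There are 200 camera calls.

## Working session

There is one attempt and no reset: what is moved stays moved. The work goes in short steps, Python scripts to look and compute and a tool call to move; the robot and the scene stay as the last step left them, time stands still between calls to the robot, and variables do not carry over. Pictures are saved under pics/ and viewed, at most 10 in all, crops included, and the job is handed in when it is done.

Besides the shell and the picture viewer there is one more tool, called as name(argument=value, ...), one argument or row to a line, values as JSON. send_rows: Moves the arm, as the interface text tells. Its arguments: {"type":"object","properties":{"plan":{"type":"array"},"grip_force":{"type":"number"}},"required":["plan"]}

```bash
ls; mkdir -p pics; cat > h.py <<'E'
import numpy as np, cv2
from workcell import readout, eyes, ticket, nets
def world(p, m=None):
    z=p['z_map']; f=200/np.tan(np.radians(p['vfov']/2))
    v,u=np.mgrid[0:400,0:640]
    P=np.stack([(u-p['cx'])*z/f,-(v-p['cy'])*z/f,-z],-1)
    T=np.array(p['pose']); W=P@T[:3,:3].T+T[:3,3]
    W[z<=0]=np.nan
    return W if m is None else W[m&(z>0)]
E
python3 - <<'E'
from h import *
s=readout.observe(); print(s)
for n in('scene','top'):
    p=eyes.grab_frame(n); print(n,[ (k) for k in p], p['vfov'],p['cx'],p['cy'],np.round(p['pose'],3).tolist())
    for k in p:
        if k not in('frame','z_map','pose'): print(k,p[k])
    cv2.imwrite(f'pics/{n}0.png',p['frame'])
    for l in('lift','guard','knob_mid','crank','meter','pliers_red','jar_blue'):
        for r in nets.outline_of(p,l)[:3]:
            W=world(p,r['pixels']); print(l,round(r['p'],2),np.round(r['point']),r['pixels'].sum(),np.round(np.nanmedian(W,0),3) if len(W) else None)
E
```

```text
pics
{'t': 0.0, 'q': array([ 6.51387174e+01,  1.40829319e+01,  8.93224130e+01, -8.26441934e-04,
        7.67030012e+01, -9.97449532e+00]), 'joint_vel': array([ 0.05175799, -0.00202529, -0.01387388,  0.03107494, -0.03913482,
       -0.1026229 ]), 'tau': array([ 1.45666825e-03, -4.15835416e+01, -3.14602804e+01,  6.86084060e-02,
        3.33340815e-02, -1.36514846e-04]), 'position': array([0.16672973, 0.62764124, 0.20438207]), 'tcp_rot': array([[-9.66436083e-01,  2.56905986e-01, -7.82280657e-04],
       [ 2.56906985e-01,  9.66434600e-01, -1.72165462e-03],
       [ 3.13719717e-04, -1.86484251e-03, -9.99998212e-01]]), 'wrist_force': array([-0.18238147,  0.2281876 ,  0.09079175]), 'wrist_torque': array([-0.01179237,  0.01061844,  0.00293212]), 'gripper_force': 0.0, 'width': 0.9978798897366096}
scene ['frame', 'z_map', 'vfov', 'cx', 'cy', 'pose', 'shot'] 55.33252620323835 323.67156758881464 193.45074361834912 [[0.879, 0.349, -0.326, 0.003], [-0.477, 0.634, -0.608, -0.925], [-0.006, 0.69, 0.724, 1.234], [0.0, 0.0, 0.0, 1.0]]
vfov 55.33252620323835
cx 323.67156758881464
cy 193.45074361834912

[... 700 characters left out ...]
1.0, -0.009, 0.004, -0.002], [0.003, 0.088, 0.996, 1.867], [0.0, 0.0, 0.0, 1.0]]
vfov 47.29280855821183
cx 319.36175939752474
cy 201.3577659904709
shot 2
lift 0.78 [302. 164.] 5216 [0.629 0.05  0.123]
guard 0.87 [289. 201.] 672 [0.507 0.108 0.152]
guard 0.75 [370. 174.] 544 [ 0.612 -0.202  0.072]
guard 0.62 [205. 209.] 687 [0.47  0.433 0.071]
knob_mid 0.82 [314. 183.] 435 [0.566 0.015 0.134]
crank 0.97 [313. 184.] 464 [0.565 0.015 0.133]
crank 0.56 [290. 203.] 627 [0.507 0.108 0.154]
meter 0.9 [414. 212.] 553 [ 0.469 -0.379  0.028]
pliers_red 0.65 [445. 229.] 103 [ 0.388 -0.508  0.005]
pliers_red 0.19 [400. 185.] 224 [ 0.577 -0.339  0.059]
jar_blue 0.74 [401. 184.] 279 [ 0.577 -0.341  0.059]
```

```bash
python3 - <<'E'
from h import *
a=cv2.imread('pics/scene0.png')[90:350,200:500]; b=cv2.imread('pics/top0.png')[110:270,170:480]
a=cv2.resize(a,None,fx=1.2,fy=1.2); b=cv2.resize(b,None,fx=2.5,fy=2.5)
cv2.imwrite('pics/b1.png',b); cv2.imwrite('pics/a1.png',cv2.resize(cv2.imread('pics/scene0.png')[100:350,220:480],None,fx=2.3,fy=2.3))
E
```

```text
(no output)
```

View pics/a1.png

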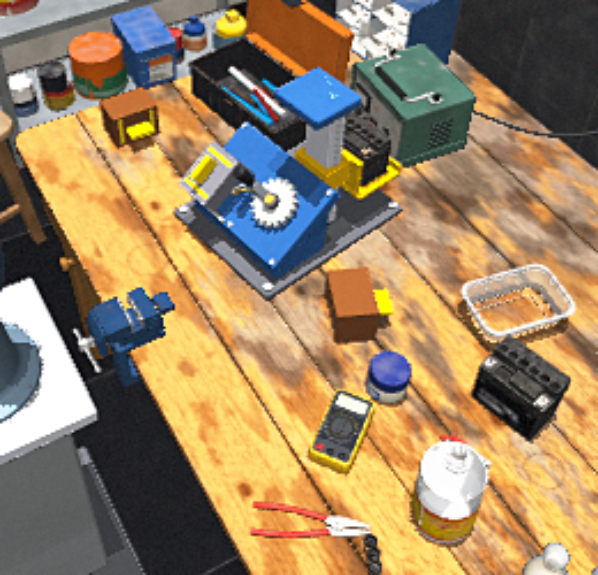

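View pics/b1.png

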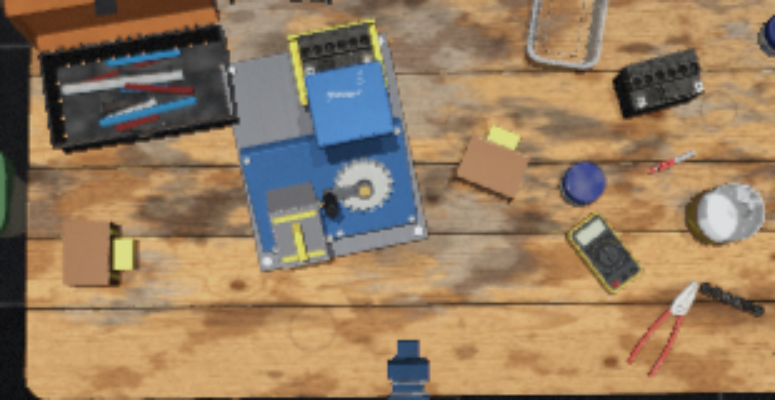

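```bash
cat >> h.py <<'E'
def fit(P,it=5,t=0.004):
    rng=np.random.default_rng(0);best=None
    for _ in range(400):
        a=P[rng.choice(len(P),3,False)];n=np.cross(a[1]-a[0],a[2]-a[0]);l=np.linalg.norm(n)
        if l<1e-9: continue
        n/=l;m=abs((P-a[0])@n)<t
        if best is None or m.sum()>best.sum():best=m
    for _ in range(it):
        c=P[best].mean(0);n=np.linalg.svd(P[best]-c,full_matrices=False)[2][2];n*=np.sign(n[2]);best=abs((P-c)@n)<t
    return c,n,best
def blue(f): 
    h=cv2.cvtColor(f,cv2.COLOR_BGR2HSV); return (h[...,0]>100)&(h[...,0]<125)&(h[...,1]>150)
E
python3 - <<'E'
from h import *
for n in('scene','top','wrist'):
    p=eyes.grab_frame(n); W=world(p); 
    if n=='wrist':
        s=readout.observe(); R=s['tcp_rot'];T=np.array(p['pose']);print('cam in tcp',np.round(R.T@(T[:3,3]-s['position']),3),np.round(R.T@T[:3,:3],2).tolist(),p['vfov']);break
    box=np.nan_to_num((W[...,2]>0.03)&(W[...,2]<0.25)&(W[...,0]>.4)&(W[...,0]<.75)&(abs(W[...,1])<.22))>0
    m=blue(p['frame'])&box
    c,nn,i=fit(W[m]); y=np.degrees(np.arctan2(-nn[1],-nn[0]))
    print(n,m.sum(),i.sum(),np.round(c,3),np.round(nn,3),'tilt',np.degrees(np.arccos(nn[2])),'yaw',y)
    r=nets.outline_of(p,'guard')
    for q in r[:3]:
        if abs(q['point'][0]-300)<15:
            h=cv2.cvtColor(p['frame'],cv2.COLOR_BGR2HSV)
            g=q['pixels']; ye=g&(h[...,1]>120)&(h[...,0]<40); D=(W-c)@nn
            print('rib',ye.sum(),np.round(np.nanmedian(W[ye],0),3),'heights pct',np.round(np.nanpercentile(D[g],[5,25,50,75,95]),3))
            top=ye&(D>.092); print('ribtop',top.sum(),np.round(np.nanmean(W[top],0),3))
    h=cv2.cvtColor(p['frame'],cv2.COLOR_BGR2HSV); D=(W-c)@nn
    ge=box&(h[...,1]<60)&(h[...,2]>170)&(D>0)&(D<.04); W2=W[ge];W2=W2[np.linalg.norm(W2-np.median(W2,0),axis=1)<.07];print('gear',ge.sum(),np.round(np.median(W2,0),3),np.round((W2.min(0)+W2.max(0))/2,3),np.round(np.ptp(W2,axis=0),3))
E
```

```text
scene 1495 999 [0.579 0.031 0.112] [-0.564 -0.111  0.818] tilt 35.089632441483204 yaw 11.113554992731618
rib 133 [0.48  0.1   0.167] heights pct [0.037 0.067 0.072 0.076 0.102]
ribtop 42 [0.476 0.099 0.175]
gear 250 [0.577 0.001 0.128] [0.571 0.013 0.123] [0.072 0.099 0.05 ]
top 1306 872 [0.58  0.06  0.116] [-0.566 -0.103  0.818] tilt 35.15132360611341 yaw 10.319264642503024
rib 88 [0.482 0.104 0.171] heights pct [0.018 0.065 0.071 0.075 0.102]
ribtop 40 [0.477 0.103 0.177]
gear 216 [0.578 0.001 0.13 ] [0.57  0.006 0.122] [0.065 0.081 0.062]
cam in tcp [ 0.065  0.    -0.179] [[-0.0, 0.97, 0.23], [1.0, 0.0, -0.0], [-0.0, 0.23, -0.97]] 58.165633441168765
```

```bash
cat >> h.py <<'E'
from scipy.spatial.transform import Rotation as Ro
import json,os
LF=dict(yaw=10.6,o=[0.587,0.003])
if os.path.exists('lf.json'): LF=json.load(open('lf.json'))
def lift():
    A=Ro.from_euler('z',LF['yaw'],degrees=True).as_matrix()
    u=A@[.8192,0,.5736];y=A@[0,1,0];n=A@[-.5736,0,.8192]
    return np.array([*LF['o'],.11]),u,y,n
def F(uu,yy,nn):
    c,u,y,n=lift();return c+uu*u+yy*y+nn*n
def RF():
    c,u,y,n=lift();return np.stack([-u,y,-n],1)
def RD(yaw):  # pointing down, tool x towards robot, y left
    c,s=np.cos(np.radians(yaw)),np.sin(np.radians(yaw));return np.array([[-c,-s,0],[-s,c,0],[0,0,-1.]])
def plan(wps,step=50,ang=.17,start=None):
    "wps: (pos,R,grip,step,extra hold rows)"
    s=readout.observe() if start is None else None
    p,R=(np.array(s['position']),np.array(s['tcp_rot'])) if s else start
    rows=[]
    for w in wps:
        P,Q,g=w[:3];st=w[3] if len(w)>3 else step;hold=w[4] if len(w)>4 else 0
        P=np.array(P);n=int(max(np.ceil(np.linalg.norm(P-p)*1e3/st),np.ceil(Ro.from_matrix(R.T@Q).magnitude()/ang),1))
        p0,R0=p,R;rv=Ro.from_matrix(R0.T@Q).as_rotvec()
        for k in range(1,n+1):
            tp=p0+(P-p0)*k/n;tR=R0@Ro.from_rotvec(rv*k/n).as_matrix()
            d=np.round(R.T@(tp-p)*1e3,1)+0.;r=np.round(Ro.from_matrix(R.T@tR).as_rotvec(),3)+0.
            p=p+R@d/1e3;R=R@Ro.from_rotvec(r).as_matrix()
            rows.append([*r.tolist(),*d.tolist(),g])
        rows+=[[0,0,0,0,0,0,g]]*hold
    while len(rows)%5: rows.append([0,0,0,0,0,0,rows[-1][6]])
    for i in range(0,len(rows),5): print(json.dumps(rows[i:i+5]).replace('0.0,','0,'))
    return p,R
E
python3 - <<'E'
from h import *
plan([(F(-.01,.05,.19),RF(),-1)])
E
```

```text
[[-0.01, -0.043, -0.031, -31.4, -35.8, -3.9, -1], [-0.009, -0.043, -0.031, -30.4, -36.8, -2.9, -1], [-0.01, -0.043, -0.03, -29.3, -37.6, -2.0, -1], [-0.01, -0.043, -0.031, -28.3, -38.5, -1.1, -1], [-0.01, -0.043, -0.031, -27.1, -39.4, -0.3, -1]]
[[-0.009, -0.042, -0.031, -25.8, -40.2, 0.4, -1], [-0.01, -0.043, -0.03, -24.6, -41.0, 1.1, -1], [-0.01, -0.043, -0.031, -23.3, -41.7, 1.8, -1], [-0.009, -0.043, -0.031, -21.9, -42.4, 2.3, -1], [-0.01, -0.043, -0.031, -20.4, -43.1, 2.8, -1]]
[[-0.01, -0.043, -0.03, -19.0, -43.7, 3.2, -1], [-0.009, -0.043, -0.031, -17.5, -44.3, 3.6, -1], [-0.01, -0.043, -0.031, -15.9, -44.9, 3.8, -1], [-0.01, -0.043, -0.031, -14.4, -45.4, 4.1, -1], [0, 0, 0, 0, 0, 0, -1]]
```

send_rows(
  plan=[
    [-0.01,-0.043,-0.031,-31,-36,-4,-1],
    [-0.01,-0.043,-0.031,-30,-37,-3,-1],
    [-0.01,-0.043,-0.03,-29,-38,-2,-1],
    [-0.01,-0.043,-0.031,-28,-38,-1,-1],
    [-0.01,-0.043,-0.031,-27,-39,0,-1],
  ],
)

```text
t: 1.68
position: [0.2717, 0.414, 0.2249]
tcp_rot: [[-0.97, 0.1, 0.22], [0.105, 0.994, 0.011], [-0.218, 0.033, -0.975]]
wrist_force: [0.4, 0.1, 0.4]
width: 0.999
gripper_force: 0.0
```

send_rows(
  plan=[
    [-0.01,-0.042,-0.031,-26,-40,0,-1],
    [-0.01,-0.043,-0.03,-25,-41,1,-1],
    [-0.01,-0.043,-0.031,-23,-42,2,-1],
    [-0.01,-0.043,-0.031,-22,-42,2,-1],
    [-0.01,-0.043,-0.031,-20,-43,3,-1],
  ],
)

```text
t: 2.3
position: [0.3772, 0.201, 0.2445]
tcp_rot: [[-0.904, -0.062, 0.424], [-0.043, 0.998, 0.054], [-0.426, 0.03, -0.904]]
wrist_force: [0.6, -0.9, 0.2]
width: 1.003
gripper_force: 0.0
```

send_rows(
  plan=[
    [-0.01,-0.043,-0.03,-19,-44,3,-1],
    [-0.01,-0.043,-0.031,-17,-44,4,-1],
    [-0.01,-0.043,-0.031,-16,-45,4,-1],
    [-0.01,-0.043,-0.031,-14,-45,4,-1],
    [0,0,0,0,0,0,-1],
  ],
)

```text
t: 2.92
position: [0.4611, 0.028, 0.2583]
tcp_rot: [[-0.806, -0.178, 0.565], [-0.143, 0.984, 0.105], [-0.574, 0.004, -0.819]]
wrist_force: [-0.7, 1.3, 0.4]
width: 0.993
gripper_force: 0.0
```

```bash
cat > wr.py <<'E'
from h import *
import sys
s=readout.observe();print(s['t'],np.round(s['position'],4),np.round(s['tcp_rot'],3).tolist(),s['wrist_force'])
p=eyes.grab_frame('wrist');W=world(p);c0,u,y,n=lift()
cv2.imwrite('pics/%s.png'%sys.argv[1],p['frame'])
c,nn,i=fit(W[blue(p['frame'])&(p['z_map']>0)]);print('plane',i.sum(),np.round(nn,3),np.degrees(np.arccos(nn[2])),'yaw',np.degrees(np.arctan2(-nn[1],-nn[0])),'offset of c from model',(c-c0)@n)
h=cv2.cvtColor(p['frame'],cv2.COLOR_BGR2HSV);L=np.stack([(W-c0)@u,(W-c0)@y,(W-c0)@n],-1)
for l in('guard','knob_mid','crank','lever_post'):
    for r in nets.outline_of(p,l)[:2]:
        g=r['pixels'];print(l,round(r['p'],2),np.round(r['point']),np.round(np.nanpercentile(L[g],[2,50,98],axis=0),4).tolist())
ye=(h[...,1]>120)&(h[...,0]>20)&(h[...,0]<38)&(L[...,2]>.095)&(L[...,2]<.112);print('ribtop lift',ye.sum(),np.round(np.nanpercentile(L[ye],[3,50,97],axis=0),4).tolist())
if ye.sum()>10:
    q=L[ye][:,:2];print('rib dir',np.degrees(np.arctan2(*np.linalg.svd(q-q.mean(0),full_matrices=False)[2][0][::-1])))
kn=(h[...,2]<60)&(L[...,2]>.08)&(L[...,2]<.09)&(abs(L[...,0])<.08)&(abs(L[...,1])<.08);print('knobtop',kn.sum(),np.round(np.nanpercentile(L[kn],[3,50,97],axis=0),4).tolist() if kn.sum() else '')
ge=(h[...,1]<60)&(h[...,2]>150)&(L[...,2]>.002)&(L[...,2]<.03)&(np.hypot(L[...,0],L[...,1])<.06);print('gear',ge.sum(),np.round(np.nanpercentile(L[ge],[1,50,99],axis=0),4).tolist() if ge.sum() else '')
np.save('L.npy',L)
E
python3 wr.py w1
```

```text
2.925 [0.4611 0.028  0.2583] [[-0.806, -0.178, 0.565], [-0.143, 0.984, 0.105], [-0.574, 0.004, -0.819]] [-0.74132097  1.30139193  0.36770977]
plane 17505 [-0.564 -0.109  0.819] 35.05831479820332 yaw 10.91153655679671 offset of c from model 0.003382693872760524
guard 0.9 [ 90. 142.] [[-0.1037, -0.2521, -0.099], [-0.0512, -0.2087, -0.0273], [-0.0005, -0.1446, 0.0069]]
guard 0.83 [402. 165.] [[-0.0863, 0.0812, 0.0551], [-0.042, 0.1125, 0.0764], [0.0095, 0.1535, 0.1086]]
knob_mid 0.97 [285. 199.] [[-0.0425, -0.0307, 0.0039], [-0.0075, 0.0135, 0.0218], [0.0344, 0.0676, 0.0877]]
crank 0.83 [287. 198.] [[-0.0434, -0.0319, 0.0037], [-0.0077, 0.0131, 0.0217], [0.0342, 0.0676, 0.0877]]
lever_post 0.63 [354. 179.] [[-0.023, 0.0776, 0.0163], [-0.0202, 0.0802, 0.0252], [-0.0171, 0.0822, 0.0268]]
ribtop lift 1316 [[-0.0621, 0.1119, 0.0969], [-0.0397, 0.1164, 0.1078], [-0.0158, 0.1231, 0.1094]]
rib dir 0.3930099584594176
knobtop 97 [[-0.013, 0.0531, 0.0805], [-0.0111, 0.0605, 0.0853], [-0.0065, 0.07, 0.0872]]
gear 4265 [[-0.047, -0.0345, 0.0028], [-0.0105, 0.0022, 0.0212], [0.0394, 0.0455, 0.0231]]
```

View pics/w1.png

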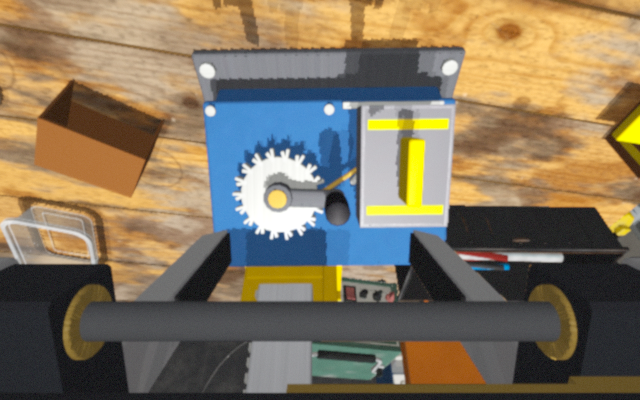

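```bash
python3 - <<'E'
from h import *
f=cv2.imread('pics/w1.png');h=cv2.cvtColor(f,cv2.COLOR_BGR2HSV);L=np.load('L.npy')
m=np.zeros((400,640),bool);m[180:216,262:294]=1
b=m&(h[...,1]>90)&(h[...,0]<30);v,u=np.nonzero(b);print(b.sum(),u.mean(),v.mean(),np.ptp(u),np.ptp(v),np.nanmedian(L[b],0),np.nanmean(L[b],0))
c0,uu,y,n=lift();hub=np.nanmean(L[b],0)
o=F(hub[0],hub[1],.0034)
print(o)
# slide along face so z=.11
o2=o+uu*(.11-o[2])/uu[2];print(o2)
json.dump(dict(yaw=10.7,o=o[:2].tolist()),open('lf.json','w'))
E
python3 - <<'E'
from h import *
# knob top points in new frame ; rib
L=np.load('L.npy');
import h as H
new=lift();H.LF=dict(yaw=10.6,o=[0.587,0.003]);c0,u,y,n=lift();old=(c0,u,y,n)
def cv(l): w=old[0]+l@np.stack(old[1:]);return np.stack([(w-new[0])@a for a in new[1:]],-1)
f=cv2.imread('pics/w1.png');hh=cv2.cvtColor(f,cv2.COLOR_BGR2HSV)
N=cv(L)
kn=(N[...,2]>.074)&(N[...,2]<.088)&(np.hypot(N[...,0],N[...,1])<.085);K=N[kn];print(kn.sum(),np.percentile(K,[3,50,97],axis=0))
kn[:,360:]=0;q=np.nonzero(kn);print(q[1].min(),q[1].max(),q[0].min(),q[0].max())
print(cv(np.array([-.0390,.1171,.1078])))
r=(hh[...,0]<38)&(hh[...,0]>20)&(hh[...,1]>120)&(N[...,2]>.099)&(N[...,2]<.11);print(r.sum(),np.percentile(N[r],[2,50,98],axis=0))
E
```

```text
272 276.93382352941177 198.5 18 17 [-0.00526302  0.00778581  0.03822498] [-0.00527496  0.00773976  0.03819009]
[0.5794118  0.00945404 0.10975956]
[0.57974932 0.0095172  0.11      ]
560 [[-0.00742423  0.0454024   0.07429761]
 [ 0.00115106  0.05460996  0.08330516]
 [ 0.0110664   0.07915806  0.08525446]]
324 349 199 225
[-0.03371005  0.10951281  0.1041045 ]
1166 [[-0.05726313  0.10438055  0.10021717]
 [-0.03426906  0.10951951  0.10430128]
 [-0.00966322  0.11580294  0.10589164]]
```

```bash
python3 - <<'E'
from h import *
print(F(-.034,.11,.0745),F(-.034,.11,.175))
a=plan([(F(-.034,.11,.15),RF(),.2),(F(-.034,.11,.0745),RF(),.2,25)])
E
```

```text
[0.48962976 0.10443598 0.151528  ] [0.43298528 0.0937329  0.2338576 ]
[[0.002, 0.001, 0, 13.5, 32.2, 18.1, 0.2], [0.003, 0, 0, 13.5, 32.2, 18.1, 0.2], [0, 0, 0, 0, 0, 18.9, 0.2], [0, 0, 0, 0, 0, 18.9, 0.2], [0, 0, 0, 0, 0, 18.8, 0.2]]
[[0, 0, 0, 0, 0, 18.9, 0.2], [0, 0, 0, 0, 0, 0, 0.2], [0, 0, 0, 0, 0, 0, 0.2], [0, 0, 0, 0, 0, 0, 0.2], [0, 0, 0, 0, 0, 0, 0.2]]
```

send_rows(
  plan=[
    [0.002,0.001,0,13.5,32.2,18,0.2],
    [0.003,0,0,13.5,32.2,18,0.2],
    [0,0,0,0,0,0,0.2],
    [0,0,0,0,0,19,0.2],
    [0,0,0,0,0,19,0.2],
  ],
)

```text
t: 3.8
position: [0.47, 0.0989, 0.1839]
tcp_rot: [[-0.803, -0.184, 0.567], [-0.151, 0.983, 0.105], [-0.576, -0.002, -0.817]]
wrist_force: [-0.1, -0.6, -0.6]
width: 0.503
gripper_force: 0.0
```

```bash
python3 - <<'E'
from h import *
c,u,y,n=lift();s=readout.observe();d=s['position']-c;print(d@u,d@y,d@n,s['width'])
a=plan([(F(-.034,.11,.0745),RF(),.2,20)])
p=eyes.grab_frame('wrist');cv2.imwrite('pics/w2.png',p['frame'][60:400,250:560])
E
```

```text
-0.03205108186344353 0.10818976330131606 0.11265151004659296 0.5031949238055404
[[-0.001, 0.002, 0, 1.0, 1.0, 19.1, 0.2], [-0.002, 0.001, -0.001, 1.0, 0.9, 19.0, 0.2], [0, 0, 0, 0, 0, 0, 0.2], [0, 0, 0, 0, 0, 0, 0.2], [0, 0, 0, 0, 0, 0, 0.2]]
```

View pics/w2.png

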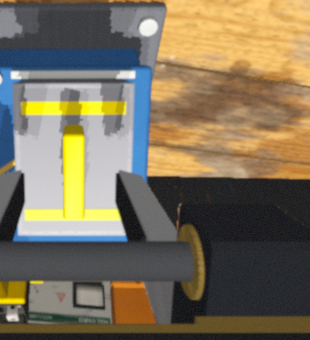

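The grey cap's rib (crop ~(73,175)) lies centred between the fingers; crop confirms it is the grey one. Descend and grip.

send_rows(
  plan=[
    [-0.001,0.002,0,1,1,19,0.2],
    [-0.002,0.001,0,1,1,18,0.2],
    [0,0,0,0,0,0,0.2],
    [0,0,0,0,0,0,1],
    [0,0,0,0,0,0,1],
  ],
  grip_force=35,
)

```text
t: 4.47
position: [0.4881, 0.1041, 0.1522]
tcp_rot: [[-0.806, -0.184, 0.563], [-0.15, 0.983, 0.107], [-0.573, 0.001, -0.82]]
wrist_force: [0.3, -0.2, -0.2]
width: 0.221
gripper_force: 0.0
```

send_rows(
  plan=[
    [0,0,0,0,0,0,1],
    [0,0,0,0,0,0,1],
    [0,0,0,0,0,0,1],
    [0,0,0,0,0,-8,1],
    [0,0,0,0,0,-12,1],
  ],
)

```text
t: 5.1
position: [0.4756, 0.1022, 0.1668]
tcp_rot: [[-0.808, -0.184, 0.559], [-0.15, 0.983, 0.107], [-0.569, 0.003, -0.822]]
wrist_force: [1.1, 0.5, -1.2]
width: 0.128
gripper_force: 35.0
```

```bash
python3 - <<'E'
from h import *
c,u,y,n=lift();s=readout.observe();d=s['position']-c;print(d@u,d@y,d@n,s['width'],s['gripper_force'],s['wrist_force'])
P=[.43,.285]
a=plan([(F(-.034,.11,.175),RF(),1,25),([*P,.27],RD(10.7),1,40),([*P,.105],RD(10.7),1,40),([*P,.085],RD(10.7),1,10,1)])
E
```

```text
-0.036885944892869116 0.11037025570614371 0.0952177637556027 0.12831289396773587 34.99636173248291 [ 1.1176135   0.46127411 -1.2181445 ]
[[0, -0.001, -0.001, -0.6, -0.1, -20, 1], [0.001, -0.002, 0, -0.7, 0, -19.9, 1], [0, -0.001, -0.001, -0.6, -0.1, -20, 1], [0, -0.001, 0, -0.7, -0.1, -19.9, 1], [0, 0.122, 0, -9.5, 37.7, -2.2, 1]]
[[0, 0.122, 0, -9.1, 37.7, -3.3, 1], [0, 0.122, 0, -8.7, 37.7, -4.4, 1], [0, 0.123, 0, -8.1, 37.7, -5.4, 1], [0.001, 0.122, 0, -7.3, 37.7, -6.4, 1], [0, 0, 0, 0, 0, 33.0, 1]]
[[0, 0, 0, 0, 0, 33.0, 1], [0, 0, 0, 0, 0.1, 33.0, 1], [0, 0, 0, 0, 0, 33.0, 1], [0, 0, 0, 0, 0, 33.0, 1], [0, 0, 0, 0, 0, 6.7, 1]]
[[0, 0, 0, 0, 0, 6.7, 1], [0, 0, 0, 0, 0, 6.6, 1], [0, 0, 0, 0, 0, 0, 1], [0, 0, 0, 0, 0, 0, 1], [0, 0, 0, 0, 0, 0, 1]]
```

send_rows(
  plan=[
    [0,-0.001,-0.001,-0.6,0,-20,1],
    [0.001,-0.002,0,-0.7,0,-20,1],
    [0,-0.001,-0.001,-0.6,0,-20,1],
    [0,-0.001,0,-0.7,0,-20,1],
    [0,0.122,0,-9.5,37.7,-2,1],
  ],
)

```text
t: 5.72
position: [0.4317, 0.1289, 0.2427]
tcp_rot: [[-0.867, -0.175, 0.466], [-0.156, 0.984, 0.081], [-0.473, -0.002, -0.881]]
wrist_force: [-0.4, 0.1, 0.2]
width: 0.124
gripper_force: 35.0
```

send_rows(
  plan=[
    [0,0.122,0,-9,37.7,-3.3,1],
    [0,0.122,0,-8.7,37.7,-4.4,1],
    [0,0.123,0,-8,37.7,-5.4,1],
    [0.001,0.122,0,-7.3,37.7,-6.4,1],
    [0,0,0,0,0,33,1],
  ],
)

```text
t: 6.35
position: [0.4328, 0.2877, 0.2394]
tcp_rot: [[-0.982, -0.188, 0.006], [-0.188, 0.982, 0.001], [-0.006, -0.0, -1.0]]
wrist_force: [-0.4, -0.4, -1.9]
width: 0.122
gripper_force: 35.0
```

send_rows(
  plan=[
    [0,0,0,0,0,33,1],
    [0,0,0,0,0,33,1],
    [0,0,0,0,0,33,1],
    [0,0,0,0,0,33,1],
    [0,0,0,0,0,0,1],
  ],
)

```text
t: 6.98
position: [0.4279, 0.2838, 0.1024]
tcp_rot: [[-0.983, -0.185, -0.005], [-0.185, 0.983, -0.004], [0.006, -0.003, -1.0]]
wrist_force: [0.7, 1.1, -0.8]
width: 0.129
gripper_force: 35.0
```

```bash
python3 - <<'E'
from h import *
s=readout.observe();print(s['t'],s['position'],s['tcp_rot'][:,2],s['width'],s['wrist_force'])
p=eyes.grab_frame('scene');W=world(p)
cv2.imwrite('pics/s2.png',cv2.resize(p['frame'][80:260,200:440],None,fx=2.5,fy=2.5))
plan([([.43,.285,.085],RD(10.7),1,10,1)])
E
```

```text
6.975 [0.42794962 0.28384981 0.10244543] [-0.00495631 -0.00357012 -0.99998134] 0.1293077303395197 [ 0.66348481  1.09062315 -0.8104933 ]
[[-0.001, -0.001, 0, -0.2, 0.2, 9.8, 1], [-0.001, 0, -0.001, -0.2, 0.2, 9.8, 1], [0, 0, 0, 0, 0, 0, 1], [0, 0, 0, 0, 0, 0, 1], [0, 0, 0, 0, 0, 0, 1]]
```

View pics/s2.png

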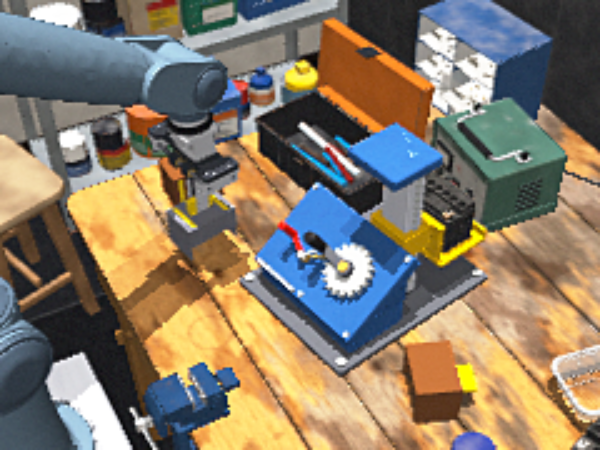

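send_rows(
  plan=[
    [0,0,0,0,0,10,1],
    [0,0,0,0,0,9,1],
    [0,0,0,0,0,4,1],
    [0,0,0,0,0,2,1],
    [0,0,0,0,0,0,1],
  ],
)

```text
t: 7.65
position: [0.4309, 0.2851, 0.0804]
tcp_rot: [[-0.983, -0.185, 0.002], [-0.185, 0.983, -0.001], [-0.002, -0.001, -1.0]]
wrist_force: [0.3, -0.8, -1.8]
width: 0.123
gripper_force: 35.0
```

send_rows(
  plan=[
    [0,0,0,0,0,2,1],
    [0,0,0,0,0,1,1],
    [0,0,0,0,0,1,1],
    [0,0,0,0,0,0,1],
    [0,0,0,0,0,0,1],
  ],
)

```text
t: 8.28
position: [0.431, 0.2851, 0.0764]
tcp_rot: [[-0.983, -0.185, 0.002], [-0.185, 0.983, -0.001], [-0.002, -0.001, -1.0]]
wrist_force: [-0.7, -0.1, -0.9]
width: 0.123
gripper_force: 35.0
```

send_rows(
  plan=[
    [0,0,0,0,0,1,1],
    [0,0,0,0,0,1,1],
    [0,0,0,0,0,1,1],
    [0,0,0,0,0,0,1],
    [0,0,0,0,0,0,1],
  ],
)

```text
t: 8.9
position: [0.4321, 0.2854, 0.075]
tcp_rot: [[-0.983, -0.185, 0.004], [-0.185, 0.983, -0.0], [-0.004, -0.001, -1.0]]
wrist_force: [-0.6, -1.1, 6.2]
width: 0.123
gripper_force: 35.0
```

send_rows(
  plan=[
    [0,0,0,0,0,0,0.5],
    [0,0,0,0,0,0,0.2],
    [0,0,0,0,0,0,0.2],
    [0,0,0,0,0,-20,0.2],
    [0,0,0,0,0,-40,0.2],
  ],
)

```text
t: 9.52
position: [0.4292, 0.2845, 0.132]
tcp_rot: [[-0.983, -0.185, -0.002], [-0.185, 0.983, -0.002], [0.003, -0.002, -1.0]]
wrist_force: [0.7, 0.5, 0.2]
width: 0.4
gripper_force: 0.0
```

```bash
python3 - <<'E'
from h import *
s=readout.observe();print(s['t'],s['position'],s['width'],s['wrist_force'])
plan([([.43,.285,.25],RD(10.7),.2,60),(F(.022,.12,.16),RF(),1,40)])
E
```

```text
9.525 [0.42917234 0.28452119 0.13201086] 0.39989599177519686 [0.74180285 0.53987639 0.17793066]
[[-0.001, -0.001, 0, -0.3, 0.1, -59.0, 0.2], [-0.001, -0.002, -0.001, -0.4, 0.1, -59.0, 0.2], [0, -0.122, 0, -4.4, -35.7, -0.7, 1], [0, -0.122, 0, -4.4, -35.7, -0.3, 1], [0, -0.122, 0, -4.4, -35.7, 0.4, 1]]
[[0, -0.122, 0, -4.3, -35.7, 0.8, 1], [0, -0.122, 0, -4.2, -35.7, 1.4, 1], [0, 0, 0, 0, 0, 0, 1], [0, 0, 0, 0, 0, 0, 1], [0, 0, 0, 0, 0, 0, 1]]
```

send_rows(
  plan=[
    [-0.001,-0.001,0,0,0,-59,0.2],
    [-0.001,-0.002,-0.001,0,0,-59,0.2],
    [0,-0.122,0,-4.4,-35.7,-0.7,1],
    [0,-0.122,0,-4.4,-35.7,-0.3,1],
    [0,-0.122,0,-4.4,-35.7,0.4,1],
  ],
)

```text
t: 10.15
position: [0.4636, 0.1816, 0.2539]
tcp_rot: [[-0.914, -0.187, 0.361], [-0.174, 0.982, 0.069], [-0.367, 0.0, -0.93]]
wrist_force: [0.1, 0.7, -0.3]
width: 0.119
gripper_force: 0.0
```

send_rows(
  plan=[
    [0,-0.122,0,-4.3,-35.7,0.8,1],
    [0,-0.122,0,-4.2,-35.7,1.4,1],
    [0,0,0,0,0,0,1],
    [0,0,0,0,0,0,1],
    [0,0,0,0,0,0,1],
  ],
)

```text
t: 10.78
position: [0.4854, 0.1149, 0.2557]
tcp_rot: [[-0.802, -0.188, 0.567], [-0.153, 0.982, 0.109], [-0.577, 0.001, -0.817]]
wrist_force: [-0.4, 0.7, 0.1]
width: 0.005
gripper_force: 0.0
```

```bash
cat > wr2.py <<'E'
from h import *
import sys
s=readout.observe();c,u,y,n=lift();d=s['position']-c;print(s['t'],'tcp in lift',np.round([d@u,d@y,d@n],4),s['width'],np.round(s['wrist_force'],1), 'err rot',Ro.from_matrix(s['tcp_rot'].T@RF()).as_rotvec())
p=eyes.grab_frame('wrist');W=world(p);L=np.stack([(W-c)@u,(W-c)@y,(W-c)@n],-1)
if len(sys.argv)>1: cv2.imwrite('pics/%s.png'%sys.argv[1],p['frame'])
h=cv2.cvtColor(p['frame'],cv2.COLOR_BGR2HSV)
red=((h[...,0]<8)|(h[...,0]>172))&(h[...,1]>140)&(h[...,2]>60)&(L[...,2]>.01)&(L[...,2]<.07)&(abs(L[...,0])<.12)&(L[...,1]>.03)&(L[...,1]<.2)
hi=red&(L[...,2]>.056);print('red',red.sum(),hi.sum());
for m in(red,hi):
    if m.sum(): print(np.round(np.percentile(L[m],[3,50,97],axis=0),4).tolist())
r=np.hypot(L[...,0],L[...,1])
k=(h[...,2]<90)&(L[...,2]>.079)&(L[...,2]<.09)&(abs(r-.055)<.02)
if k.sum(): print('knob',k.sum(),np.round(np.percentile(L[k],[3,50,97],axis=0),4).tolist())
sc=eyes.grab_frame('scene');W=world(sc)
g=[q for q in nets.outline_of(sc,'guard')]
for q in g[:4]:print('guard',round(q['p'],2),np.round(q['point']),np.round(np.nanpercentile(W[q['pixels']],[2,50,98],axis=0),3).tolist())
E
python3 wr2.py w3
```

```text
10.775 tcp in lift [0.024  0.121  0.1611] 0.004745254872811311 [-0.4  0.7  0.1] err rot [0.00227316 0.00440072 0.00143262]
red 662 246
[[-0.0282, 0.0926, 0.0206], [-0.0178, 0.1168, 0.0229], [-0.0078, 0.1308, 0.064]]
[[-0.0185, 0.1203, 0.0607], [-0.0126, 0.1257, 0.0628], [-0.0066, 0.1311, 0.0645]]
knob 464 [[-0.0068, 0.047, 0.0805], [-0.0002, 0.0544, 0.0834], [0.0082, 0.0641, 0.0852]]
guard 0.79 [373. 229.] [[0.558, -0.256, 0.008], [0.602, -0.223, 0.072], [0.66, -0.144, 0.079]]
guard 0.58 [276. 155.] [[0.425, 0.375, 0.004], [0.457, 0.412, 0.05], [0.518, 0.47, 0.079]]
```

View pics/w3.png

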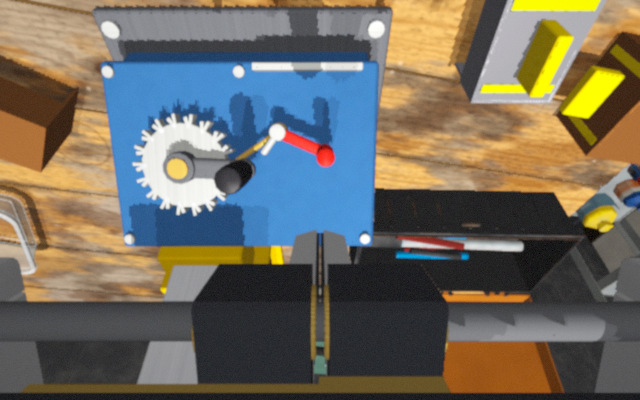

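send_rows(
  plan=[
    [0.002,0.004,0.001,4,4,35,1],
    [0,0,0,0,0,35,1],
    [0,0,0,0,0,35,1],
    [0,0,0,0,0,18,1],
    [0,0,0,0,0,0,1],
  ],
)

```text
t: 11.55
position: [0.55, 0.1309, 0.1503]
tcp_rot: [[-0.807, -0.185, 0.561], [-0.152, 0.983, 0.106], [-0.571, 0.001, -0.821]]
wrist_force: [-0.6, 0.6, 0.2]
width: 0.002
gripper_force: 0.0
```

send_rows(
  plan=[
    [0,0,0,12,0,0,1],
    [0,0,0,10,0,0,1],
    [0,0,0,10,0,0,1],
    [0,0,0,8,0,0,1],
    [0,0,0,0,0,0,1],
  ],
)

```text
t: 12.18
position: [0.5173, 0.124, 0.1282]
tcp_rot: [[-0.806, -0.184, 0.563], [-0.151, 0.983, 0.105], [-0.572, -0.0, -0.82]]
wrist_force: [-0.3, -0.0, 0.0]
width: 0.004
gripper_force: 0.0
```

```bash
python3 wr2.py
```

```text
12.175 tcp in lift [-0.0221  0.124   0.0377] 0.0037249230794675547 [-0.3 -0.   0. ] err rot [-0.00092204 -0.00139966 -0.00108316]
red 2067 755
[[-0.0456, 0.0928, 0.0205], [-0.0384, 0.1236, 0.031], [-0.03, 0.1339, 0.0638]]
[[-0.0456, 0.1227, 0.0585], [-0.04, 0.1285, 0.0626], [-0.0334, 0.1343, 0.0642]]
knob 457 [[0.0029, 0.0466, 0.0817], [0.0069, 0.0536, 0.0835], [0.0112, 0.0637, 0.0851]]
guard 0.9 [375. 227.] [[0.56, -0.256, 0.007], [0.603, -0.225, 0.072], [0.663, -0.149, 0.079]]
guard 0.53 [278. 174.] [[0.38, 0.24, 0.005], [0.41, 0.261, 0.065], [0.484, 0.308, 0.082]]
```

send_rows(
  plan=[
    [0,0,0,5,0,0,1],
    [0,0,0,4,0,0,1],
    [0,0,0,2,0,0,1],
    [0,0,0,0,0,0,1],
    [0,0,0,0,0,0,1],
  ],
)

```text
t: 12.95
position: [0.5096, 0.1225, 0.1229]
tcp_rot: [[-0.805, -0.184, 0.564], [-0.151, 0.983, 0.106], [-0.574, -0.0, -0.819]]
wrist_force: [1.8, -0.4, 1.2]
width: 0.007
gripper_force: 1.0
```

```bash
python3 wr2.py
```

```text
12.95 tcp in lift [-0.0316  0.124   0.0379] 0.006869219623140564 [ 1.8 -0.4  1.2] err rot [-0.00092115  0.00048543 -0.00115938]
red 2050 764
[[-0.0547, 0.0922, 0.0206], [-0.0464, 0.1214, 0.0335], [-0.0327, 0.1312, 0.0638]]
[[-0.0547, 0.12, 0.0584], [-0.0491, 0.1258, 0.0626], [-0.0425, 0.1317, 0.0642]]
knob 1159 [[-0.0055, 0.0462, 0.0804], [0.0008, 0.0541, 0.0834], [0.0105, 0.0644, 0.085]]
guard 0.7 [375. 228.] [[0.559, -0.256, -0.0], [0.605, -0.22, 0.071], [0.683, -0.138, 0.079]]
guard 0.6 [277. 174.] [[0.38, 0.24, 0.008], [0.406, 0.257, 0.059], [0.477, 0.307, 0.076]]
```

```bash
python3 - <<'E'
from h import *
plan([(F(-.015,.124,.038),RF(),1,17),(F(-.010,.124,.13),RF(),1,46),(F(.002,.0545,.13),RF(),.05,36,1),(F(.002,.0545,.105),RF(),.05,25)])
E
```

```text
[[-0.001, 0, -0.001, -16.6, -0.1, -0.2, 1], [0, 0, 0, -1.7, 0, -30.7, 1], [0, 0, 0, -1.7, 0, -30.6, 1], [0, 0, 0, -1.6, 0, -30.7, 1], [0, 0, 0, -6.0, -34.7, 0, 0.05]]
[[0, 0, 0, -6.0, -34.8, 0, 0.05], [0, 0, 0, 0, 0, 0, 0.05], [0, 0, 0, 0, 0, 12.5, 0.05], [0, 0, 0, 0, 0, 12.5, 0.05], [0, 0, 0, 0, 0, 0, 0.05]]
```

send_rows(
  plan=[
    [-0.001,0,-0.001,-16.5,0,0,1],
    [0,0,0,-1.7,0,-31,1],
    [0,0,0,-1.7,0,-31,1],
    [0,0,0,-1.6,0,-31,1],
    [0,0,0,-6,-35,0,0.05],
  ],
)

```text
t: 13.72
position: [0.4851, 0.0838, 0.2163]
tcp_rot: [[-0.803, -0.19, 0.565], [-0.156, 0.982, 0.109], [-0.576, -0.0, -0.818]]
wrist_force: [-0.3, -0.4, 0.2]
width: 0.079
gripper_force: 0.0
```

send_rows(
  plan=[
    [0,0,0,-6,-35,0,0.05],
    [0,0,0,0,0,0,0.05],
    [0,0,0,0,0,12,0.05],
    [0,0,0,0,0,12,0.05],
    [0,0,0,0,0,0,0.05],
  ],
)

```text
t: 14.35
position: [0.5093, 0.0528, 0.1964]
tcp_rot: [[-0.807, -0.187, 0.56], [-0.152, 0.982, 0.109], [-0.57, 0.002, -0.821]]
wrist_force: [0.3, 0.1, 0.2]
width: 0.475
gripper_force: 0.0
```

```bash
python3 wr2.py w4; python3 - <<'E'
from h import *
cv2.imwrite('pics/w4c.png',cv2.resize(cv2.imread('pics/w4.png')[50:300,100:500],None,fx=1.8,fy=1.8))
plan([(F(.001,.0545,.045),RF(),.05,20)])
E
```

```text
14.35 tcp in lift [-0.0003  0.0556  0.1057] 0.4750053293489017 [0.3 0.1 0.2] err rot [ 2.98671753e-03 -3.77955847e-03 -2.37331928e-05]
red 1221 433
[[-0.0538, 0.0931, 0.0208], [-0.045, 0.1191, 0.0301], [-0.033, 0.1299, 0.0639]]
[[-0.0538, 0.1189, 0.0582], [-0.0484, 0.1243, 0.0626], [-0.0422, 0.1312, 0.0643]]
knob 465 [[-0.0073, 0.0456, 0.0802], [-0.0027, 0.0539, 0.0831], [0.0055, 0.0633, 0.0846]]
guard 0.88 [277. 171.] [[0.381, 0.241, 0.008], [0.42, 0.264, 0.068], [0.486, 0.311, 0.095]]
guard 0.68 [376. 230.] [[0.558, -0.255, 0.007], [0.602, -0.221, 0.072], [0.666, -0.144, 0.079]]
[[0, 0, 0, 0.1, -0.1, 15.5, 0.05], [0, 0, 0, 0.1, 0, 15.4, 0.05], [0.001, 0, 0, 0.2, -0.1, 15.5, 0.05], [0, 0, 0, 0.1, -0.1, 15.5, 0.05], [0, 0, 0, 0, 0, 0, 0.05]]
```

View pics/w4c.png

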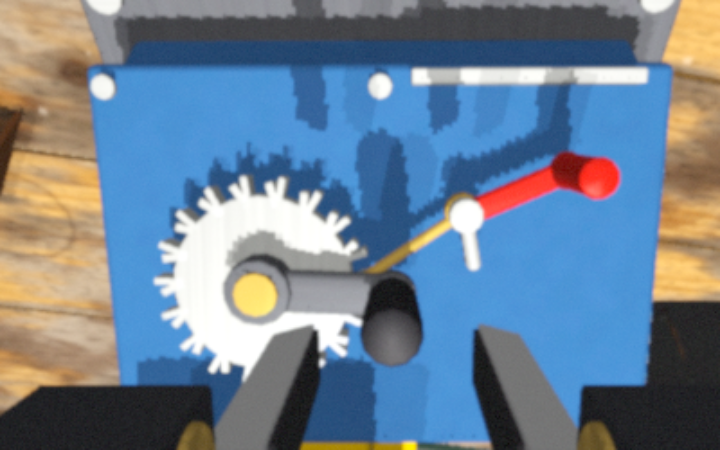

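send_rows(
  plan=[
    [0,0,0,0,0,16,0.05],
    [0,0,0,0,0,15,0.05],
    [0.001,0,0,0,0,15,0.05],
    [0,0,0,0,0,15,0.05],
    [0,0,0,0,0,0,0.05],
  ],
)

```text
t: 15.12
position: [0.5445, 0.0583, 0.1479]
tcp_rot: [[-0.806, -0.186, 0.562], [-0.152, 0.983, 0.106], [-0.572, 0.0, -0.82]]
wrist_force: [-0.5, 0.2, -0.1]
width: 0.475
gripper_force: 0.0
```

send_rows(
  plan=[
    [0,0,0,0,0,0,1],
    [0,0,0,0,0,0,1],
    [0,0,0,0,0,0,1],
    [0,0,0,0,0,0,1],
    [0,0,0,0,0,0,1],
  ],
  grip_force=45,
)

```text
t: 15.75
position: [0.5454, 0.0582, 0.1495]
tcp_rot: [[-0.804, -0.185, 0.565], [-0.152, 0.983, 0.106], [-0.575, -0.0, -0.818]]
wrist_force: [-3.1, 3.7, 5.7]
width: 0.223
gripper_force: 45.0
```

```bash
cat > cr.py <<'E'
from h import *
import sys
s=readout.observe();c,u,y,n=lift();d=s['position']-c;a=np.arctan2(-(d@y),d@u)%(2*np.pi)
print(s['t'],'tcp',np.round([d@u,d@y,d@n],4),'r',np.hypot(d@u,d@y),'q',a,s['width'],s['gripper_force'],'F u,y,n',np.round([s['wrist_force']@k for k in(u,y,n)],1),'rot err',np.round(Ro.from_matrix(s['tcp_rot'].T@RF()).as_rotvec(),3))
p=eyes.grab_frame('scene');W=world(p);h=cv2.cvtColor(p['frame'],cv2.COLOR_BGR2HSV)
Y=(h[...,0]>20)&(h[...,0]<35)&(h[...,1]>150)&(W[...,0]>.66)&(W[...,0]<.95)&(abs(W[...,1]-.02)<.2);print('platform z',Y.sum(),np.round(np.nanpercentile(W[Y][:,2],[10,50,90]),3))
if len(sys.argv)>1:
    q0,q1,N=map(float,sys.argv[1:4]);qs=np.linspace(q0,q1,int(N)+1);P=.055*np.stack([np.cos(qs),-np.sin(qs)],1)*1e3;pos=P[0];rows=[]
    for k in P[1:]:
        dd=np.round(k-pos,1);pos=pos+dd;rows.append([0,0,0,-dd[0]+0,dd[1]+0,0,1])
    for i in range(0,len(rows),5):print(json.dumps(rows[i:i+5]))
E
python3 cr.py 4.73 5.13 5
```

```text
15.75 tcp [0.0027 0.0542 0.0463] r 0.05427903973711467 q 4.762660043842729 0.22321666936671608 45.00186739547644 F u,y,n [1.3 4.2 6. ] rot err [-0.001  0.002 -0.   ]
platform z 328 [0.091 0.134 0.167]
[[0, 0, 0, -4.4, -0.3, 0, 1], [0, 0, 0, -4.3, -0.6, 0, 1], [0, 0, 0, -4.3, -0.9, 0, 1], [0, 0, 0, -4.2, -1.3, 0, 1], [0, 0, 0, -4.1, -1.6, 0, 1]]
```

send_rows(
  plan=[
    [0,0,0,-4.4,-0.3,0,1],
    [0,0,0,-4.3,-0.6,0,1],
    [0,0,0,-4.3,-0.9,0,1],
    [0,0,0,-4.2,-1.3,0,1],
    [0,0,0,-4,-1.6,0,1],
  ],
)

```text
t: 16.42
position: [0.5617, 0.0571, 0.1601]
tcp_rot: [[-0.807, -0.187, 0.561], [-0.153, 0.982, 0.107], [-0.571, 0.0, -0.821]]
wrist_force: [-13.7, -0.5, 10.6]
width: 0.22
gripper_force: 45.0
```

```bash
python3 cr.py 5.13 3.83 13
```

```text
16.425 tcp [0.0217 0.0501 0.046 ] r 0.05461204581409788 q 5.1214018277814 0.21979638744322685 45.004534780964605 F u,y,n [-5.   2.1 16.4] rot err [ 0.001 -0.003  0.001]
platform z 345 [0.096 0.14  0.172]
[[0, 0, 0, 5.1, 2.0, 0, 1], [0, 0, 0, 5.3, 1.4, 0, 1], [0, 0, 0, 5.5, 0.9, 0, 1], [0, 0, 0, 5.4, 0.4, 0, 1], [0, 0, 0, 5.5, -0.2, 0, 1]]
[[0, 0, 0, 5.5, -0.7, 0, 1], [0, 0, 0, 5.3, -1.3, 0, 1], [0, 0, 0, 5.2, -1.7, 0, 1], [0, 0, 0, 5.0, -2.3, 0, 1], [0, 0, 0, 4.8, -2.8, 0, 1]]
[[0, 0, 0, 4.4, -3.3, 0, 1], [0, 0, 0, 4.1, -3.7, 0, 1], [0, 0, 0, 3.7, -4.0, 0, 1]]
```

send_rows(
  plan=[
    [0,0,0,5.1,2,-0.3,1],
    [0,0,0,5.3,1.4,-0.3,1],
    [0,0,0,5.5,0.9,0,1],
    [0,0,0,5.4,0.4,0,1],
    [0,0,0,5.5,-0.2,0,1],
  ],
)

```text
t: 17.1
position: [0.5387, 0.0569, 0.1445]
tcp_rot: [[-0.807, -0.186, 0.561], [-0.153, 0.982, 0.106], [-0.571, -0.001, -0.821]]
wrist_force: [-9.4, -1.0, 5.0]
width: 0.219
gripper_force: 45.0
```

send_rows(
  plan=[
    [0,0,0,5.5,-0.7,0,1],
    [0,0,0,5.3,-1.3,0,1],
    [0,0,0,5.2,-1.7,0,1],
    [0,0,0,0,0,0,1],
    [0,0,0,0,0,0,1],
  ],
)

```text
t: 17.73
position: [0.5266, 0.0504, 0.1353]
tcp_rot: [[-0.807, -0.186, 0.561], [-0.153, 0.983, 0.105], [-0.571, -0.001, -0.821]]
wrist_force: [-9.5, -4.1, 5.4]
width: 0.22
gripper_force: 45.0
```

```bash
python3 cr.py 4.33 0.03 43
```

```text
17.725 tcp [-0.0218  0.05    0.0461] r 0.054541967352816065 q 4.301044012671511 0.2197507168033128 45.00303484888718 F u,y,n [-5.2 -2.3 10.2] rot err [-0.001 -0.003  0.001]
platform z 326 [0.084 0.128 0.161]
[[0, 0, 0, 5.0, -2.3, 0, 1], [0, 0, 0, 4.7, -2.8, 0, 1], [0, 0, 0, 4.5, -3.2, 0, 1], [0, 0, 0, 4.1, -3.7, 0, 1], [0, 0, 0, 3.7, -4.1, 0, 1]]
[[0, 0, 0, 3.2, -4.4, 0, 1], [0, 0, 0, 2.8, -4.7, 0, 1], [0, 0, 0, 2.4, -5.0, 0, 1], [0, 0, 0, 1.8, -5.2, 0, 1], [0, 0, 0, 1.3, -5.3, 0, 1]]
[[0, 0, 0, 0.8, -5.5, 0, 1], [0, 0, 0, 0.2, -5.5, 0, 1], [0, 0, 0, -0.4, -5.5, 0, 1], [0, 0, 0, -0.8, -5.4, 0, 1], [0, 0, 0, -1.5, -5.3, 0, 1]]
[[0, 0, 0, -1.9, -5.1, 0, 1], [0, 0, 0, -2.5, -5.0, 0, 1], [0, 0, 0, -2.9, -4.6, 0, 1], [0, 0, 0, -3.4, -4.3, 0, 1], [0, 0, 0, -3.8, -4.0, 0, 1]]
[[0, 0, 0, -4.1, -3.6, 0, 1], [0, 0, 0, -4.5, -3.1, 0, 1], [0, 0, 0, -4.8, -2.7, 0, 1], [0, 0, 0, -5.1, -2.2, 0, 1], [0, 0, 0, -5.2, -1.7, 0, 1]]
[[0, 0, 0, -5.4, -1.1, 0, 1], [0, 0, 0, -5.5, -0.6, 0, 1], [0, 0, 0, -5.5, -0.1, 0, 1], [0, 0, 0, -5.4, 0.5, 0, 1], [0, 0, 0, -5.4, 1.1, 0, 1]]
[[0, 0, 0, -5.3, 1.5, 0, 1], [0, 0, 0, -5.1, 2.1, 0, 1], [0, 0, 0, -4.8, 2.6, 0, 1], [0, 0, 0, -4.6, 3.1, 0, 1], [0, 0, 0, -4.2, 3.5, 0, 1]]
[[0, 0, 0, -3.9, 3.9, 0, 1], [0, 0, 0, -3.5, 4.3, 0, 1], [0, 0, 0, -3.0, 4.6, 0, 1], [0, 0, 0, -2.5, 4.8, 0, 1], [0, 0, 0, -2.1, 5.1, 0, 1]]
[[0, 0, 0, -1.5, 5.3, 0, 1], [0, 0, 0, -1.0, 5.4, 0, 1], [0, 0, 0, -0.4, 5.5, 0, 1]]
```

send_rows(
  plan=[
    [0,0,0,5,-2.3,0,1],
    [0,0,0,4.7,-2.8,0,1],
    [0,0,0,4.5,-3.2,0,1],
    [0,0,0,4.1,-3.7,0,1],
    [0,0,0,3.7,-4.1,0,1],
  ],
)

```text
t: 18.4
position: [0.5124, 0.0308, 0.1231]
tcp_rot: [[-0.806, -0.185, 0.562], [-0.153, 0.983, 0.104], [-0.572, -0.002, -0.82]]
wrist_force: [-5.7, -3.2, 2.5]
width: 0.221
gripper_force: 45.0
```

send_rows(
  plan=[
    [0,0,0,3.2,-4.4,0,1],
    [0,0,0,2.8,-4.7,0,1],
    [0,0,0,2.4,-5,0,1],
    [0,0,0,1.8,-5.2,0,1],
    [0,0,0,1.3,-5.3,0,1],
  ],
)

```text
t: 19.02
position: [0.5081, 0.0044, 0.1168]
tcp_rot: [[-0.805, -0.184, 0.563], [-0.153, 0.983, 0.103], [-0.573, -0.003, -0.82]]
wrist_force: [-0.8, -5.1, -0.4]
width: 0.219
gripper_force: 45.0
```

send_rows(
  plan=[
    [0,0,0,0.8,-5.5,0,1],
    [0,0,0,0.2,-5.5,0,1],
    [0,0,0,-0.4,-5.5,0,1],
    [0,0,0,-0.8,-5.4,0,1],
    [0,0,0,-1.5,-5.3,0,1],
  ],
)

```text
t: 19.65
position: [0.515, -0.0214, 0.1182]
tcp_rot: [[-0.805, -0.185, 0.564], [-0.152, 0.983, 0.105], [-0.574, -0.001, -0.819]]
wrist_force: [0.8, -5.0, -3.6]
width: 0.222
gripper_force: 45.0
```

```bash
python3 cr.py
```

```text
19.65 tcp [-0.0519 -0.0184  0.0463] r 0.05500701718952418 q 2.801275632230519 0.22159299178713956 44.999451026146744 F u,y,n [-2.2 -5.1 -2.9] rot err [-0.002 -0.    -0.   ]
platform z 280 [0.063 0.098 0.14 ]
```

Tracking well; continue.

send_rows(
  plan=[
    [0,0,0,-1.9,-5.1,0,1],
    [0,0,0,-2.5,-5,0,1],
    [0,0,0,-2.9,-4.6,0,1],
    [0,0,0,-3.4,-4.3,0,1],
    [0,0,0,-3.8,-4,0,1],
  ],
)

```text
t: 20.32
position: [0.5317, -0.0419, 0.1271]
tcp_rot: [[-0.804, -0.184, 0.565], [-0.151, 0.983, 0.105], [-0.575, -0.001, -0.818]]
wrist_force: [6.4, -2.3, -6.5]
width: 0.22
gripper_force: 45.0
```

send_rows(
  plan=[
    [0,0,0,-4.1,-3.6,0,1],
    [0,0,0,-4.5,-3.1,0,1],
    [0,0,0,-4.8,-2.7,0,1],
    [0,0,0,-5.1,-2.2,0,1],
    [0,0,0,-5.2,-1.7,0,1],
  ],
)

```text
t: 20.95
position: [0.5535, -0.0506, 0.141]
tcp_rot: [[-0.804, -0.184, 0.566], [-0.151, 0.983, 0.106], [-0.576, 0.0, -0.818]]
wrist_force: [9.6, -0.5, -5.4]
width: 0.219
gripper_force: 45.0
```

send_rows(
  plan=[
    [0,0,0,-5.4,-1.1,0,1],
    [0,0,0,-5.5,-0.6,0,1],
    [0,0,0,-5.5,-0.1,0,1],
    [0,0,0,-5.4,0.5,0,1],
    [0,0,0,-5.4,1.1,0,1],
  ],
)

```text
t: 21.58
position: [0.5752, -0.0457, 0.1565]
tcp_rot: [[-0.804, -0.185, 0.565], [-0.151, 0.983, 0.108], [-0.575, 0.002, -0.818]]
wrist_force: [7.3, 1.8, -3.4]
width: 0.22
gripper_force: 45.0
```

```bash
python3 cr.py
```

```text
21.575 tcp [ 0.0149 -0.0534  0.0463] r 0.05548614867445903 q 1.298193341400724 0.21953873326644602 44.997641260852106 F u,y,n [ 4.2  0.4 -7.1] rot err [ 0.001  0.002 -0.001]
platform z 240 [0.042 0.063 0.118]
```

send_rows(
  plan=[
    [0,0,0,-5.3,1.5,0,1],
    [0,0,0,-5.1,2.1,0,1],
    [0,0,0,-4.8,2.6,0,1],
    [0,0,0,-4.6,3.1,0,1],
    [0,0,0,-4.2,3.5,0,1],
  ],
)

```text
t: 22.25
position: [0.5917, -0.0288, 0.17]
tcp_rot: [[-0.805, -0.186, 0.564], [-0.151, 0.982, 0.11], [-0.574, 0.003, -0.819]]
wrist_force: [4.5, 4.1, -2.2]
width: 0.219
gripper_force: 45.0
```

send_rows(
  plan=[
    [0,0,0,-3.9,3.9,0,1],
    [0,0,0,-3.5,4.3,0,1],
    [0,0,0,-3,4.6,0,1],
    [0,0,0,-2.5,4.8,0,1],
    [0,0,0,-2,5,0,1],
  ],
)

```text
t: 22.88
position: [0.5987, -0.0051, 0.1779]
tcp_rot: [[-0.805, -0.186, 0.563], [-0.152, 0.983, 0.107], [-0.573, 0.001, -0.82]]
wrist_force: [-1.4, 3.7, -1.2]
width: 0.216
gripper_force: 45.0
```

```bash
python3 cr.py
```

```text
22.875 tcp [ 0.0522 -0.0179  0.0463] r 0.055230621135829994 q 0.3300610329846017 0.21623704963119675 44.99926546413917 F u,y,n [-1.3  3.9 -0.6] rot err [ 0.001 -0.001 -0.   ]
platform z 232 [0.028 0.053 0.104]
```

send_rows(
  plan=[
    [0,0,0,-1.5,5.3,0,1],
    [0,0,0,-1,5.4,0,1],
    [0,0,0,-0.3,4,0,1],
    [0,0,0,0,2,0,1],
    [0,0,0,0,1,0,1],
  ],
)

```text
t: 23.55
position: [0.5978, 0.0121, 0.1795]
tcp_rot: [[-0.805, -0.185, 0.563], [-0.152, 0.983, 0.106], [-0.573, -0.0, -0.819]]
wrist_force: [-0.7, 4.5, -2.3]
width: 0.22
gripper_force: 45.0
```

```bash
python3 cr.py
```

```text
23.55 tcp [ 0.055  -0.0008  0.0463] r 0.055028335905896404 q 0.015136568217829589 0.21996493740810355 44.99942018010188 F u,y,n [-1.1  4.6 -2. ] rot err [-0. -0. -0.]
platform z 232 [0.023 0.044 0.098]
```

send_rows(
  plan=[
    [0,0,0,0,1,0,1],
    [0,0,0,0,1,0,1],
    [0,0,0,0,1,0,1],
    [0,0,0,0,0,0,1],
    [0,0,0,0,0,0,1],
  ],
)

```text
t: 24.22
position: [0.5977, 0.013, 0.1796]
tcp_rot: [[-0.805, -0.183, 0.565], [-0.152, 0.983, 0.102], [-0.574, -0.004, -0.819]]
wrist_force: [-0.4, -6.2, -6.7]
width: 0.223
gripper_force: 45.0
```

```bash
python3 cr.py
```

```text
24.225 tcp [0.0552 0.0001 0.0464] r 0.05517158823945574 q 6.281981490014029 0.2226920628295561 44.998831954726484 F u,y,n [-5.1 -6.1 -4.6] rot err [-0.004  0.     0.   ]
platform z 234 [0.023 0.045 0.098]
```

send_rows(
  plan=[
    [0,0,0,0,-1,0,1],
    [0,0,0,0,0,0,0.2],
    [0,0,0,0,0,0,0.2],
    [0,0,0,0,0,0,0.2],
    [0,0,0,0,0,-20,0.2],
  ],
)

```text
t: 24.9
position: [0.586, 0.0121, 0.1956]
tcp_rot: [[-0.806, -0.186, 0.562], [-0.152, 0.983, 0.107], [-0.572, 0.001, -0.82]]
wrist_force: [-0.3, 1.2, 0.0]
width: 0.396
gripper_force: 0.0
```

send_rows(
  plan=[
    [0,0,0,0,0,-30,0.2],
    [0,0,0,0,0,-35,0.2],
    [0,0,0,0,0,-35,0.2],
    [0,0,0,0,0,0,0.2],
    [0,0,0,0,0,0,0.2],
  ],
)

```text
t: 25.52
position: [0.53, 0.0013, 0.2772]
tcp_rot: [[-0.805, -0.185, 0.563], [-0.152, 0.983, 0.106], [-0.573, -0.0, -0.819]]
wrist_force: [-0.5, 0.1, -1.1]
width: 0.399
gripper_force: 0.0
```

```bash
python3 wr2.py w5; python3 cr.py; python3 - <<'E'
from h import *
p=eyes.grab_frame('scene');cv2.imwrite('pics/s3.png',cv2.resize(p['frame'][80:340,200:480],None,fx=2.2,fy=2.2))
E
```

```text
25.525 tcp in lift [0.0549 0.0011 0.1657] 0.3985499036051209 [-0.5  0.1 -1.1] err rot [-0.00036758 -0.00041117 -0.00038311]
red 997 333
[[-0.0524, 0.0941, 0.0209], [-0.0441, 0.1193, 0.0348], [-0.033, 0.1294, 0.064]]
[[-0.0533, 0.1186, 0.0571], [-0.0471, 0.1238, 0.0626], [-0.0415, 0.1308, 0.0646]]
knob 323 [[0.0457, -0.0096, 0.0801], [0.0508, -0.0013, 0.083], [0.0589, 0.0092, 0.0847]]
guard 0.74 [280. 173.] [[0.38, 0.241, -0.001], [0.423, 0.272, 0.069], [0.487, 0.396, 0.104]]
guard 0.74 [271. 160.] [[0.42, 0.373, -0.003], [0.451, 0.409, 0.039], [0.516, 0.462, 0.072]]
guard 0.58 [372. 227.] [[0.558, -0.256, 0.001], [0.603, -0.221, 0.071], [0.667, -0.143, 0.079]]
25.675 tcp [0.0543 0.0013 0.165 ] r 0.05428301933974238 q 6.258791489452734 0.40324302419101116 0.0 F u,y,n [ 0.5  0.  -0.6] rot err [ 0.001 -0.002 -0.001]
platform z 233 [0.023 0.043 0.098]
```

View pics/s3.png

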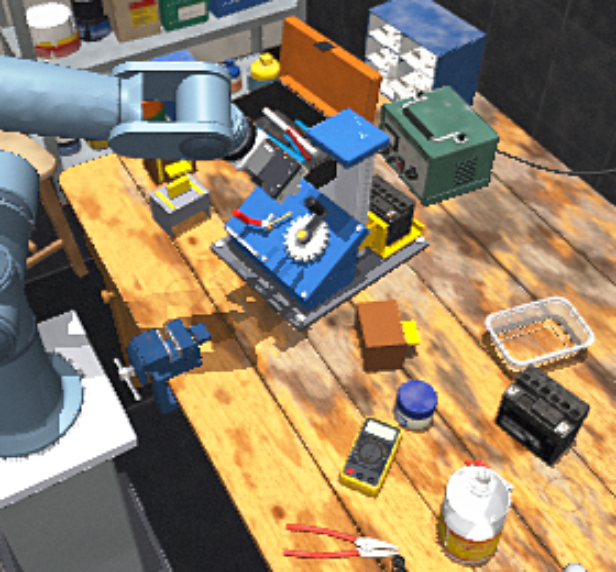

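```bash
python3 -c "
from workcell import ticket
print(ticket.sign_off())"
```

```text
the job is handed in; nothing more can be done
None
```

The job is handed in, with no verdict shown: the guard cap is upright on the bench, the lever is thrown, the platform is fully down on its stop, the gripper is clear of everything, and the multimeter, pliers and jar look unmoved.

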